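Take a bore reading with the hand probe

ROBOT

A 6-joint arm with a two-finger parallel gripper is mounted at the origin on the work surface. World frame = base frame: x ahead of the robot, y to its left, z up, the work surface at z = 0. Lengths are in m, angles in rad, forces in N, time in s.
With the tool pointing down it reaches from about 0.35 to 0.8 m from the base axis. Payload 7.3 kg.
Tool frame: the origin (TCP) lies where the fingers leave the gripper's body, on its centre line; the fingertips stand manip.tip_reach ahead of it and the grasp point (between the pads) lies 54 mm ahead of it (manip.tip_reach is the distance from the TCP to the fingertips, in m); y points along the fingers, z is the direction in which the jaws open and shut, and the axes are right-handed (so a half turn about y gives the same grasp; the last joint's range is limited). The gripper opens to 85 mm and grips with 20 to 120 N. Pads are 22 mm wide; open, the fingers measure 114 mm over their backs; the gripper's body (76 mm by 85 mm) begins 54 mm behind the grasp point. The pads swing forward as they close: fully open they stand 13 mm farther back than shut.
Start: joints at [0.968, 0.342, 1.524, -0, 1.275, -0.146], TCP at [0.232, 0.471, 0.304] pointing down, gripper open.
Joint ranges: [-2.53, 2.53], [-0.77, 2.02], [0.04, 2.7], [-1, 4.14], [0.28, 2.66], [-3.11, 3.11]. Speed limits (rad/s): [2.57, 2.57, 3.14, 3.14, 3.14, 3.14].

INTERFACE

Orientations are given as [roll, pitch, yaw] about the fixed x, y, z axes, in that order (R = Rz(yaw) Ry(pitch) Rx(roll)).
In Python, from rig import read_state, cams, workorder, look_for, manip gives the robot as it stands.
- The arm moves only by the tool apply_moves, never from a script. Its argument "deltas" is a list of rows, each a list of 3 entries, a list of its own where there are three numbers: the shift along the world's x, y, z in cm, then the turn, a rotation vector about the world's x, y, z in degrees, then the finger opening in cm, from 0 to 8.54. A call has 1 to 8 rows; each row shifts and turns the commanded pose from where the row before left it; what a row does not reach is not made up. A row lasts 1/10 s, in which the tool goes at most 50 mm and 8.59 degrees, less where a joint would pass 70% of its speed; a pose out of reach is approached as far as the arm can. A call with a gripper value outside its range is refused whole. The fingers move at their own pace and stop on an object; the grip force is fixed at half the most. Time passes only in rows, so rows that do not move let the fingers close. It gives the time, the measured TCP pose, the force and the opening at its end, in the units of the state.
- read_state(): the state, without advancing time (a new reading comes with each control period).
- cams.get_image(name): name is "side" or "top"; returns the picture (384x512x3 uint8, red, green, blue); there is no depth.
- cams.calibration(name): a dict with "fov_y" (degrees; the focal length in pixels is half the picture's height over the tangent of half this angle, whatever the lens; pixels are square), "cx", "cy" (the principal point, pixels), "k1" (the pictures are not rectified: a ray, as slopes to the right and down, at radius r is drawn at 1 + k1 r^2 times it, then the intrinsics apply), "eye" and "attitude" of the camera in the world. Camera axes: x right, y down, z forward; pixel columns grow to the right and rows downward; lengths in m; the calibration is good to about 2 mm. A picture is of the moment at which its call begins. calibration takes no time and is no camera call.
- workorder.hand_in(): hands the job in, once; it reports no verdict.
Trained networks look in the newest picture that a camera, given by its name, has taken for a name from the list of things; names that differ only in an ending like _2 or _b are one class to them, and where a whole thing is asked for, a point or a joint stands for the part that bears it (a point fixed in the world has none). Each returns a list of dicts, best first, with "score" (0 to 1); they miss things now and then, are a little off and sometimes report something else, mostly with a low value. They report only what shows in the picture. A call takes as long as a camera call. They do not tell look-alikes from the thing itself.
- look_for(camera, query): "bbox" ([left, top, right, bottom] in pixels, round what is visible of it).
The state is a dict: "t": time; "joint_positions": joint angles; "joint_velocities": joint speeds; "tau": joint torques, N m; "eef_pos": TCP position; "eef_rot": TCP orientation; "wrist_force": force on the tool from outside, world axes, zero at the start; "moment": the same for the moment, N m; "grip_width": finger opening in m.
Only numpy, scipy, OpenCV 4.12 (cv2) and the standard library are available. Lean on these libraries where they do the work, as an engineer would, in place of code of your own. Each camera call takes 0.05 s, during which the arm holds its last target.

TASK

Wake the gauge console by pressing its three keys down one at a time and letting each come back up: first the square key, then the large round key, then the small round key. Then take the long-handled probe out of the wooden stand and lower it upright through the guide hole of the green fixture, without touching the fixture or the tube in it, until its tip is about 20 mm down inside the steel tube below. Finish while holding it there, still and centred in the hole, and leave the short-handled probe and the other things on the bench where they are.

Things in the scene. Friction and masses are not known exactly. Their poses are not given: they have to be found in the camera images.
- console: fixed grey gauge console, 140 (x) x 210 (y) x 50 mm high, origin at the centre of its underside; a display hump 35 mm higher runs along its +x edge (x from +25 to +70 mm). The three keys stand in a row on its flat top, along its y, 30 mm to the -x side of its centre, all black plastic; seen from the robot (console yaw near 0) the small round one is on the left (+y), the square one in the middle, the large round one on the right (-y), 62 mm apart
- key_square_top (a point): centre of the top of the square key (26 x 26 mm), 64 mm above the bench when up
- key_large_top (a point): centre of the top of the large round key (36 mm across), 64 mm above the bench when up
- key_small_top (a point): centre of the top of the small round key (20 mm across), 64 mm above the bench when up
- key_square (a joint): travel of the square key, 0 up to 0.006 m fully down; spring-returned, needs 1.5 N to start and 5 N to bottom; counts as pressed beyond 0.004
- key_large (a joint): travel of the large round key, same as the square one
- key_small (a joint): travel of the small round key, same as the square one
- stand: fixed upright wooden block, 66 (x) x 164 (y) x 110 mm high, origin at the centre of its underside, with two 19 mm through holes at y = +45 and -45 mm, a probe standing in each (which one is in which hole varies)
- probe: the long-handled probe, about 0.12 kg, loose: a plain steel rod 8 mm in diameter and 95 mm long, above it a collar 34 mm in diameter and 6 mm thick that rests on the stand's top, above that a ribbed round aluminium handle 20 mm in diameter and 60 mm long. Origin on the axis at the collar's underside, z along the axis up to the handle: rod from z = -95 to 0, collar 0 to 6, handle 6 to 66 mm. Grip it by the handle from above
- probe_tip (a point): lower end of the long-handled probe's rod, on its axis, 95 mm below the collar's underside
- short_probe: the other probe, to be left standing in the stand: same rod and collar, but its handle is only 30 mm long. Origin at the collar's underside
- fixture: fixed green gauging fixture, origin on the bench straight below the guide hole. Base 100 (x) x 150 (y, from -100 to +50 mm) x 20 mm; a column at y = -60 to -90 mm carries a flat aluminium guide plate, 74 (x) mm wide, y from -91 to +56 mm, 14 mm thick, its top 120 mm above the bench; nothing but two 5 mm screw heads over the column (y = -78 mm) stands above the plate. The steel tube stands below the guide hole on the same axis
- guide_hole (a point): centre of the guide hole at the plate's top face, 120 mm above the bench; vertical through hole 22 mm in diameter (7 mm of room around the 8 mm rod)
- tube_rim (a point): centre of the mouth of the steel tube below the guide plate, 80 mm above the bench (40 mm below the plate's top); tube 42 mm outside, 30 mm bore, 60 mm tall
- offcut_tube: bystander: upright loose steel tube offcut, 32 mm across, 50 mm tall, near the robot; origin at the centre of its underside
- brass_fitting: bystander: loose brass fitting, 40 mm across, 36 mm tall; origin at the centre of its underside
- steel_block: bystander: loose dark steel block 45 x 28 x 22 mm; origin at the centre of its underside
- copper_coupling: bystander: upright loose copper ring 26 mm across, 30 mm tall, near the robot; origin at the centre of its underside
- screwdriver: bystander: loose screwdriver about 190 mm long lying at the far side
- mug: bystander: loose white mug, 80 mm across, 90 mm tall, at the far side
Things that resemble listed ones, but are neither listed nor needed, are in the scene too. What is shaped like the probe but orange or red is not meant.

How it is judged:
By the outcome, as a careful person would: the job done as asked, in the order asked, and still so for the second after the job is handed in, while the arm keeps its last pose, push and grip.
It also fails if it takes over 61 s, if anything falls off the work surface, if the arm or the gripper's body presses on something with over 40 N, if the wrist force passes 120 N, or if a joint passes its speed limit or range.

## Working session

There is one attempt and no reset: what is moved stays moved. The work goes in short steps, Python scripts to look and compute and a tool call to move; the robot and the scene stay as the last step left them, time stands still between calls to the robot, and variables do not carry over. Pictures are saved under pics/ and viewed, and the job is handed in when it is done.

Besides the shell and the picture viewer there is one more tool, called after ">>>" as name([rows], argument=value, ...), one row to a line, values as JSON. apply_moves: Moves the arm, as the interface text tells. Its arguments: {"type":"object","properties":{"deltas":{"type":"array","items":{"type":"array"}}},"required":["deltas"]}

```bash
ls; mkdir -p pics; python3 - <<'E'
from rig import read_state, cams, workorder, look_for, manip
import cv2
print(manip.tip_reach, read_state())
for n in("side","top"):
    im=cams.get_image(n); cv2.imwrite(f"pics/{n}0.png",cv2.resize(im[:,:,::-1],(800,600),interpolation=cv2.INTER_CUBIC)); print(n,cams.calibration(n))
E
```

```text
pics
0.0726 {'t': 0.0, 'joint_positions': array([ 9.67967280e-01,  3.42740952e-01,  1.52499765e+00, -1.36178512e-05,
        1.27535676e+00, -1.46031922e-01]), 'joint_velocities': array([ 0.00079167,  0.00019294, -0.00036513,  0.00075362, -0.00158621,
        0.00035924]), 'tau': array([-2.86843515e-04, -4.33668387e+01, -2.46012247e+01, -1.45711379e-04,
        7.81476527e-03, -5.61748561e-05]), 'eef_pos': array([0.23140747, 0.47094708, 0.30322316]), 'eef_rot': array([-1.57228493e+00,  2.05780278e-04, -4.56793303e-01]), 'wrist_force': array([ 0.22742201,  0.34963014, -0.45437453]), 'moment': array([-0.00235394,  0.00441211, -0.03222047]), 'grip_width': 0.08521265134333743}
side {'fov_y': 44.91118703504097, 'cx': 249.17981150051406, 'cy': 201.89623373563973, 'k1': -0.04450618335042054, 'eye': array([0.50616186, 0.79040599, 0.8935433 ]), 'attitude': array([-2.37293619, -0.00336718, -3.05764614])}
top {'fov_y': 53.72928045001308, 'cx': 250.7640572826574, 'cy': 190.2782180800749, 'k1': -0.11000257781384766, 'eye': array([ 0.37059399, -0.00348462,  1.07297605]), 'attitude': array([-2.92520713, -0.00514411, -1.43429971])}
```

View pics/side0.png

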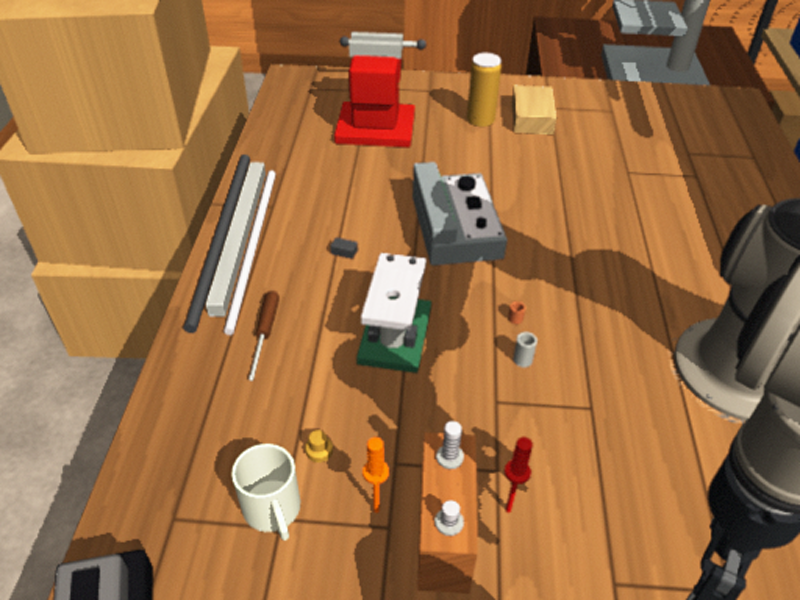

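View pics/top0.png

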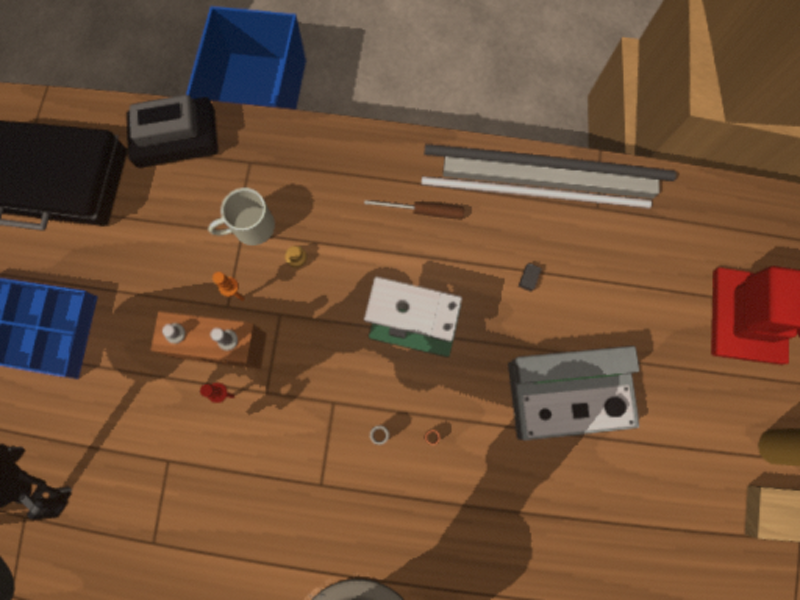

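```bash
python3 - <<'E'
from rig import look_for
import numpy as np
for c in("side","top"):
  for q in("key_square","key_large","key_small","probe","short_probe","fixture","console","stand","guide_hole"):
    try: print(c,q,[(np.round(d['bbox'],1).tolist(),round(d['score'],2)) for d in look_for(c,q)[:4]])
    except Exception as e: print(c,q,e)
E
```

```text
side key_square [([300.7, 127.9, 309.3, 135.3], 0.52), ([328.1, 209.9, 341.3, 233.5], 0.22)]
side key_large [([279.3, 321.7, 296.4, 343.9], 0.55), ([290.3, 111.6, 309.3, 124.4], 0.52)]
side key_small []
side probe [([282.2, 271.0, 295.1, 300.3], 0.78), ([232.7, 282.3, 247.5, 331.2], 0.74), ([292.3, 111.2, 307.7, 126.9], 0.74), ([321.2, 280.5, 339.3, 326.3], 0.58)]
side short_probe [([278.9, 320.8, 295.2, 346.9], 0.53)]
side fixture [([228.8, 166.3, 275.2, 239.6], 0.65)]
side console [([261.7, 103.6, 323.2, 170.4], 0.96), ([305.3, 141.6, 310.2, 146.8], 0.54), ([327.0, 211.9, 344.1, 235.6], 0.44)]
side stand [([266.4, 276.6, 305.7, 384.0], 0.89), ([282.0, 324.1, 295.2, 343.0], 0.18)]
side guide_hole [([230.0, 162.8, 275.1, 237.7], 0.69), ([328.9, 210.0, 342.2, 234.3], 0.4)]
top key_square [([366.7, 255.6, 377.0, 269.2], 0.64)]
top key_large [([386.4, 254.1, 401.4, 268.9], 0.58)]
top key_small []
top probe [([134.8, 175.6, 157.4, 192.1], 0.76), ([138.5, 212.2, 152.4, 220.8], 0.61), ([127.0, 244.9, 149.4, 256.5], 0.49)]
top short_probe []
top fixture [([230.6, 178.1, 293.5, 225.7], 0.95)]
top console [([325.6, 221.2, 408.7, 282.5], 0.7), ([330.7, 166.3, 344.9, 189.7], 0.62)]
top stand [([96.4, 201.1, 173.2, 235.3], 0.6)]
top guide_hole [([233.2, 180.0, 294.5, 231.2], 0.85), ([331.3, 167.2, 348.9, 188.5], 0.34)]
```

The side view shows the long probe at (452,442) and the short one at (450,517). In the top view the long probe is the right-hand one at (222,338). The guide hole is at (402,306), and the keys are at (545,413), (580,410) and (615,406). I'll zoom in for precise measurement.

```bash
cat > h.py <<'E'
import numpy as np, cv2
from rig import cams
from scipy.spatial.transform import Rotation as R
def cal(n):
    c=cams.calibration(n); f=192/np.tan(np.radians(c['fov_y'])/2)
    M=R.from_euler('xyz',c['attitude']).as_matrix()
    K=np.array([[f,0,c['cx']],[0,f,c['cy']],[0,0,1]]); D=np.array([c['k1'],0,0,0,0.])
    return K,D,M,np.array(c['eye'])
def proj(n,P):
    K,D,M,e=cal(n); P=np.atleast_2d(P)
    q=(P-e)@M
    return cv2.projectPoints(q.reshape(-1,1,3),np.zeros(3),np.zeros(3),K,D)[0].reshape(-1,2)
def ray(n,uv):
    K,D,M,e=cal(n)
    u=cv2.undistortPoints(np.array(uv,float).reshape(-1,1,2),K,D).reshape(-1,2)
    return e,np.c_[u,np.ones(len(u))]@M.T
def onz(n,uv,z):
    e,d=ray(n,uv); return e+d*((z-e[2])/d[:,2])[:,None]
def tri(uvs):
    A=np.zeros((3,3));b=np.zeros(3)
    for n,uv in uvs.items():
        e,d=ray(n,[uv]); d=d[0]/np.linalg.norm(d[0]); P=np.eye(3)-np.outer(d,d); A+=P;b+=P@e
    p=np.linalg.solve(A,b); return p
def crop(im,box,s,fn):
    l,t,r,b=box; cv2.imwrite(fn,cv2.resize(im[t:b,l:r,::-1],None,fx=s,fy=s,interpolation=cv2.INTER_CUBIC))
E
python3 - <<'E'
from h import *
s=cams.get_image('side');t=cams.get_image('top'); np.savez('im0.npz',s=s,t=t)
crop(s,(220,100,330,240),4,'pics/a1.png'); crop(s,(260,265,350,385),5,'pics/a2.png')
crop(t,(225,170,415,290),4,'pics/a3.png'); crop(t,(90,165,180,265),6,'pics/a4.png')
E
```

```text
(no output)
```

View pics/a1.png

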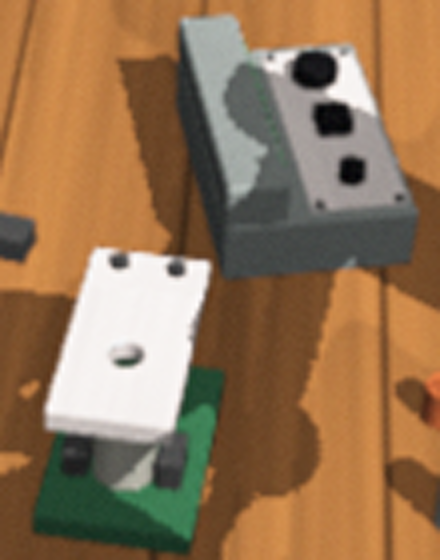

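View pics/a2.png

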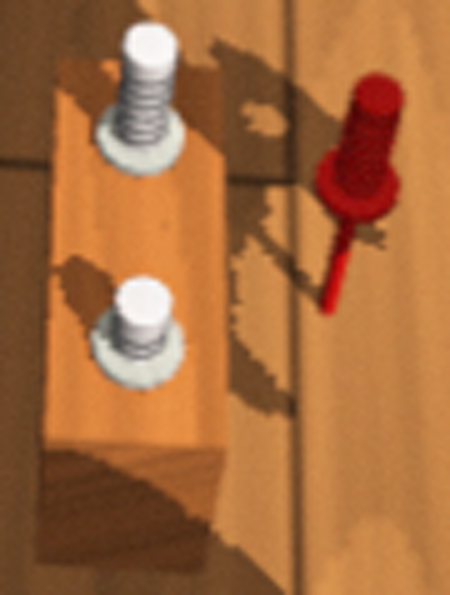

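View pics/a3.png

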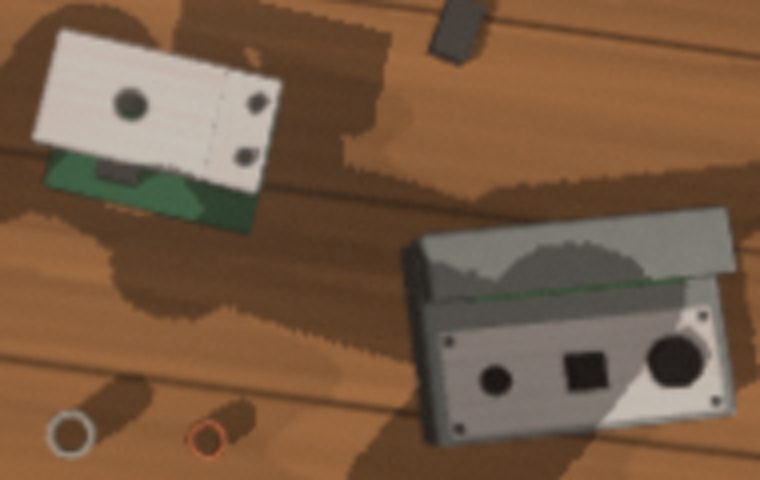

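View pics/a4.png

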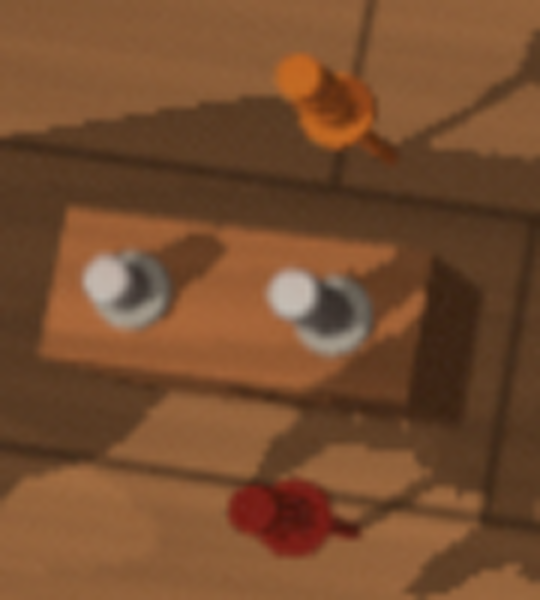

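```bash
python3 - <<'E'
from h import *
np.set_printoptions(precision=4,suppress=True)
c=lambda l,t,s,p:[l+(p[0]+.5)/s-.5,t+(p[1]+.5)/s-.5]
a1=lambda *p:c(220,100,4,p); a2=lambda *p:c(260,265,5,p); a3=lambda *p:c(225,170,4,p); a4=lambda *p:c(90,165,6,p)
D={'large':(a1(314,68),a3(675,361),.064),'square':(a1(333,118),a3(586,371),.064),'small':(a1(351,170),a3(496,380),.064),
'hole':(a1(127,354),a3(130,104),.12),
'c1':(a1(95,248),a3(282,79),.12),'c2':(a1(211,262),a3(260,193),.12),'c3':(a1(46,417),a3(62,28),.12),'c4':(a1(172,430),a3(33,139),.12),
'longcap':(a2(151,46),a4(293,295),.176),'longcol':(a2(140,133),a4(330,313),.116),
'shcap':(a2(143,302),a4(106,281),.146),'shcol':(a2(138,341),a4(129,288),.116),
'offcut':None,}
for k,v in D.items():
    if v: 
        s,t,z=v; print(k,'side',onz('side',[s],z)[0,:2],'top',onz('top',[t],z)[0,:2],'tri',tri({'side':s,'top':t}))
E
```

```text
large side [ 0.4531 -0.3802] top [ 0.4545 -0.3825] tri [ 0.4538 -0.383   0.0622]
square side [ 0.4385 -0.3191] top [ 0.4404 -0.3223] tri [ 0.4395 -0.3229  0.0614]
small side [ 0.4256 -0.2593] top [ 0.427  -0.2624] tri [ 0.4262 -0.2629  0.0613]
hole side [ 0.5649 -0.0012] top [0.5671 0.0021] tri [0.5655 0.0022 0.1236]
c1 side [ 0.5928 -0.0952] top [ 0.5969 -0.0929] tri [ 0.5943 -0.0924  0.123 ]
c2 side [ 0.5191 -0.0883] top [ 0.5213 -0.0874] tri [ 0.52   -0.0871  0.1213]
c3 side [0.6072 0.0547] top [0.611  0.0524] tri [0.6093 0.0527 0.1186]
c4 side [0.5342 0.0587] top [0.536  0.0604] tri [0.5349 0.0604 0.122 ]
longcap side [0.4705 0.2787] top [0.472  0.2792] tri [0.4712 0.2791 0.1768]
longcol side [0.4708 0.2779] top [0.4734 0.2807] tri [0.472  0.2798 0.1193]
shcap side [0.4691 0.3688] top [0.4699 0.369 ] tri [0.4695 0.3689 0.1463]
shcol side [0.469 0.368] top [0.4715 0.3702] tri [0.4702 0.3693 0.1188]
```

>>> apply_moves([
  [[3,-2.8,0],[0,0,3.7],0],
  [[3,-2.8,0],[0,0,3.7],0],
  [[3,-2.8,0],[0,0,3.7],0],
  [[3,-2.8,0],[0,0,3.7],0],
  [[3,-2.8,0],[0,0,3.7],0],
  [[3,-2.8,0],[0,0,3.7],0],
  [[3,-2.8,0],[0,0,4],0],
  [[0,-4,0],[0,0,0],0],
])

```text
t: 1.9
eef_pos: [0.4446, 0.2341, 0.3036]
eef_rot: [-1.57, -0.002, 0.002]
wrist_force: [1.1, -0.4, -0.1]
grip_width: 0.0
```

>>> apply_moves([
  [[0,-4.8,0],[0,0,0],0],
  [[0,-4.8,0],[0,0,0],0],
  [[0,-4.8,0],[0,0,0],0],
  [[0,-4.8,0],[0,0,0],0],
  [[0,-4.8,0],[0,0,0],0],
  [[0,-4.8,0],[0,0,0],0],
  [[0,-4.8,0],[0,0,0],0],
  [[0,-4.8,0],[0,0,0],0],
])

```text
t: 2.7
eef_pos: [0.4412, -0.1508, 0.3042]
eef_rot: [-1.571, -0.001, 0.0]
wrist_force: [0.4, 0.5, -0.3]
grip_width: -0.0001
```

>>> apply_moves([
  [[0,-4.8,-1],[0,0,0],0],
  [[0,-4.8,-1],[0,0,0],0],
  [[-0.2,-4.8,-1],[0,0,0],0],
  [[-0.2,-2.4,-3],[0,0,0],0],
  [[0,0,-3],[0,0,0],0],
  [[0,0,-3],[0,0,0],0],
  [[0,0,0],[0,0,0],0],
])

```text
t: 3.4
eef_pos: [0.4359, -0.3157, 0.1802]
eef_rot: [-1.565, 0.006, -0.0]
wrist_force: [0.4, 0.2, 0.3]
grip_width: -0.0001
```

>>> apply_moves([
  [[0.3,-0.5,-1.5],[0,0,0],0],
  [[0,0,-1.5],[0,0,0],0],
  [[0,0,0],[0,0,0],0],
])

```text
t: 3.7
eef_pos: [0.4407, -0.3218, 0.1533]
eef_rot: [-1.57, 0.001, 0.001]
wrist_force: [-0.1, -0.3, -1.4]
grip_width: -0.0004
```

```bash
python3 - <<'E'
from h import *
from rig import read_state
print(read_state()['eef_pos'])
s=cams.get_image('side');t=cams.get_image('top')
crop(s,(255,60,335,160),4,'pics/b1.png'); crop(t,(325,215,415,285),6,'pics/b2.png')
E
```

```text
[ 0.44070166 -0.32178548  0.15333949]
```

View pics/b1.png

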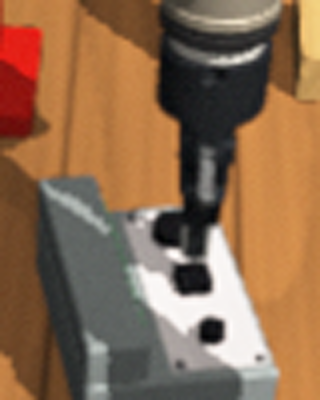

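View pics/b2.png

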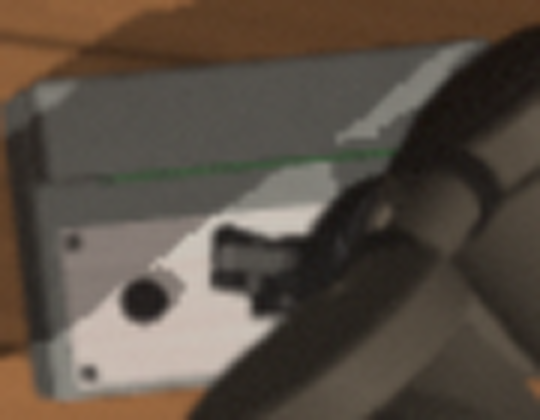

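The fingertips hover just above the square key (about (193,270) in the side crop) and line up with it. Next I'll press down in small steps.

>>> apply_moves([
  [[0,0,-0.8],[0,0,0],0],
  [[0,0,-0.4],[0,0,0],0],
  [[0,0,0],[0,0,0],0],
])

```text
t: 4.1
eef_pos: [0.4404, -0.3216, 0.1416]
eef_rot: [-1.57, 0.0, 0.001]
wrist_force: [-0.5, -0.3, 0.8]
grip_width: 0.0002
```

>>> apply_moves([
  [[0,0,-0.3],[0,0,0],0],
  [[0,0,0],[0,0,0],0],
])

```text
t: 4.3
eef_pos: [0.4405, -0.3217, 0.1387]
eef_rot: [-1.57, 0.0, 0.001]
wrist_force: [0.7, -0.4, -0.1]
grip_width: -0.0004
```

>>> apply_moves([
  [[0,0,-0.3],[0,0,0],0],
  [[0,0,0],[0,0,0],0],
])

```text
t: 4.5
eef_pos: [0.4407, -0.322, 0.1359]
eef_rot: [-1.571, -0.0, 0.0]
wrist_force: [0.6, -0.4, 1.7]
grip_width: 0.0002
```

>>> apply_moves([
  [[0,0,-0.3],[0,0,0],0],
  [[0,0,0],[0,0,0],0],
])

```text
t: 4.7
eef_pos: [0.4407, -0.322, 0.133]
eef_rot: [-1.571, -0.001, 0.0]
wrist_force: [0.9, 0.2, 2.8]
grip_width: 0.0003
```

>>> apply_moves([
  [[0,0,-0.2],[0,0,0],0],
  [[0,0,0],[0,0,0],0],
  [[0,0,0],[0,0,0],0],
])

```text
t: 5.0
eef_pos: [0.4407, -0.322, 0.1312]
eef_rot: [-1.571, -0.001, 0.0]
wrist_force: [0.2, -0.2, 4.4]
grip_width: -0.0004
```

```bash
python3 - <<'E'
from h import *
from rig import read_state
for i in range(4): cams.get_image('side');s=read_state(); print(s['eef_pos'],s['wrist_force'])
E
```

```text
[ 0.44073431 -0.32198439  0.13118312] [-0.00985451 -0.92101183  4.91716001]
[ 0.44071715 -0.32198023  0.13116477] [1.18480908 0.22762033 3.62767361]
[ 0.44072874 -0.32197727  0.13115054] [-0.07946344 -0.87194073  3.33571567]
[ 0.44071869 -0.32196898  0.1311236 ] [-0.2574767  -0.96697406  5.18532835]
```

>>> apply_moves([
  [[0,0,-0.12],[0,0,0],0],
  [[0,0,0],[0,0,0],0],
  [[0,0,0],[0,0,0],0],
])

```text
t: 5.5
eef_pos: [0.4407, -0.322, 0.1305]
eef_rot: [-1.572, -0.001, 0.001]
wrist_force: [-1.1, 0.5, 10.8]
grip_width: 0.0001
```

```bash
python3 - <<'E'
from h import *
from rig import read_state
for i in range(3): cams.get_image('side');s=read_state(); print(s['eef_pos'],s['wrist_force'])
E
```

```text
[ 0.44074006 -0.32196898  0.13055406] [-0.70583447  0.60825343 10.61070655]
[ 0.44072565 -0.32196329  0.13055198] [-0.93367576  0.95943221 10.96821554]
[ 0.44073073 -0.32197597  0.13055774] [-1.24230313  1.36349213 10.85205117]
```

The square key bottomed at TCP z of about 0.1305. Now I'll release it and go to the large key.

>>> apply_moves([
  [[0,0,1.2],[0,0,0],0],
  [[0,0,1.3],[0,0,0],0],
  [[0.7,-3,0],[0,0,0],0],
  [[0.6,-3,0],[0,0,0],0],
  [[0,0,-1],[0,0,0],0],
  [[0,0,-0.6],[0,0,0],0],
  [[0,0,0],[0,0,0],0],
])

```text
t: 6.35
eef_pos: [0.4527, -0.3803, 0.1373]
eef_rot: [-1.567, 0.003, 0.001]
wrist_force: [-0.0, -0.4, 0.0]
grip_width: -0.0001
```

>>> apply_moves([
  [[0,0,-0.3],[0,0,0],0],
  [[0,0,-0.3],[0,0,0],0],
  [[0,0,0],[0,0,0],0],
])

```text
t: 6.65
eef_pos: [0.4535, -0.381, 0.1328]
eef_rot: [-1.57, 0.0, 0.001]
wrist_force: [-0.3, 2.3, 3.1]
grip_width: 0.0002
```

>>> apply_moves([
  [[0,0,-0.2],[0,0,0],0],
  [[0,0,0],[0,0,0],0],
  [[0,0,0],[0,0,0],0],
])

```text
t: 6.95
eef_pos: [0.4537, -0.3815, 0.1309]
eef_rot: [-1.57, -0.0, 0.001]
wrist_force: [-0.3, 3.1, 5.5]
grip_width: -0.0001
```

>>> apply_moves([
  [[0,0,-0.1],[0,0,0],0],
  [[0,0,0],[0,0,0],0],
  [[0,0,0],[0,0,0],0],
])

```text
t: 7.25
eef_pos: [0.4537, -0.3816, 0.1306]
eef_rot: [-1.571, -0.001, 0.001]
wrist_force: [-2.1, 5.0, 9.4]
grip_width: 0.0
```

The large key bottomed too. Next is the small key.

>>> apply_moves([
  [[0,0,1.2],[0,0,0],0],
  [[0,0,1.3],[0,0,0],0],
  [[-0.9,4,0],[0,0,0],0],
  [[-0.9,4,0],[0,0,0],0],
  [[-0.9,4,0],[0,0,0],0],
  [[0,0,-0.6],[0,0,0],0],
  [[0,0,-0.6],[0,0,0],0],
  [[0,0,0],[0,0,0],0],
])

```text
t: 8.05
eef_pos: [0.4269, -0.2628, 0.1425]
eef_rot: [-1.571, -0.0, 0.0]
wrist_force: [-0.1, -0.1, -0.1]
grip_width: -0.0004
```

```bash
python3 - <<'E'
from h import *
from rig import read_state
s=cams.get_image('side');print(read_state()['eef_pos'])
crop(s,(255,60,335,160),5,'pics/c1.png')
E
```

```text
[ 0.42693089 -0.26302833  0.14260854]
```

View pics/c1.png

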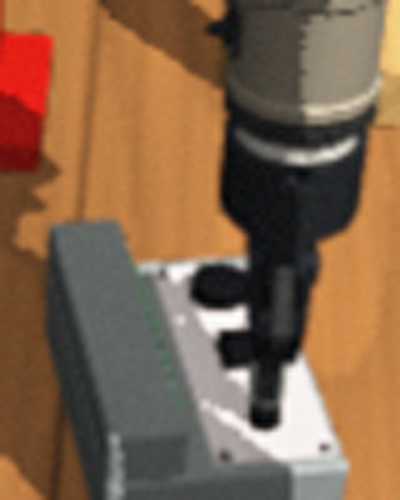

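The fingers are over the small key at (265,412), and the other two keys are up. I'll press the small one.

>>> apply_moves([
  [[0,0,-0.5],[0,0,0],0],
  [[0,0,-0.4],[0,0,0],0],
  [[0,0,-0.2],[0,0,0],0],
  [[0,0,0],[0,0,0],0],
])

```text
t: 8.5
eef_pos: [0.4269, -0.2627, 0.1319]
eef_rot: [-1.572, -0.001, 0.0]
wrist_force: [-0.1, -2.2, 4.3]
grip_width: 0.0001
```

>>> apply_moves([
  [[0,0,-0.15],[0,0,0],0],
  [[0,0,0],[0,0,0],0],
  [[0,0,0],[0,0,0],0],
])

```text
t: 8.8
eef_pos: [0.4269, -0.2624, 0.1307]
eef_rot: [-1.572, -0.001, 0.001]
wrist_force: [0.3, -3.7, 4.7]
grip_width: 0.0002
```

>>> apply_moves([
  [[0,0,-0.1],[0,0,0],0],
  [[0,0,0],[0,0,0],0],
  [[0,0,0],[0,0,0],0],
])

```text
t: 9.1
eef_pos: [0.4269, -0.2624, 0.1305]
eef_rot: [-1.573, -0.002, 0.001]
wrist_force: [-2.5, -2.3, 14.0]
grip_width: -0.0002
```

The small key bottomed. I'll go up and over to the stand.

>>> apply_moves([
  [[0,0,1.5],[0,0,0],0],
  [[0,0,3.5],[0,0,0],0],
  [[0,0,4],[0,0,0],0],
  [[0,1,4],[0,0,0],0],
  [[0,3,3],[0,0,0],5],
  [[0.5,4.8,0],[0,0,0],5],
  [[0.5,4.8,0],[0,0,0],5],
  [[0.5,4.8,0],[0,0,0],5],
])

```text
t: 9.9
eef_pos: [0.4407, -0.0756, 0.2888]
eef_rot: [-1.569, 0.002, -0.0]
wrist_force: [1.4, 0.5, -0.0]
grip_width: 0.0505
```

>>> apply_moves([
  [[0.5,4.8,0],[0,0,0],5],
  [[0.5,4.8,0],[0,0,0],5],
  [[0.5,4.8,0],[0,0,0],5],
  [[0.5,4.8,0],[0,0,0],5],
  [[0.5,4.8,0],[0,0,0],5],
  [[0.5,4.8,0],[0,0,0],5],
  [[0,4.8,0],[0,0,0],5],
  [[0,0,0],[0,0,0],5],
])

```text
t: 10.7
eef_pos: [0.4698, 0.2633, 0.288]
eef_rot: [-1.569, 0.003, 0.006]
wrist_force: [-0.6, -0.4, -0.1]
grip_width: 0.0496
```

```bash
python3 - <<'E'
from h import *
from rig import read_state
s=cams.get_image('side');t=cams.get_image('top');st=read_state();print(st['t'],st['eef_pos'],st['eef_rot'],st['grip_width'])
cv2.imwrite('pics/d1.png',s[:,:,::-1])
crop(s,(200,200,350,384),3,'pics/d1.png')
crop(t,(325,215,415,285),5,'pics/d2.png')
# red/orange cap approx positions
c=lambda l,t,s,p:[l+(p[0]+.5)/s-.5,t+(p[1]+.5)/s-.5]
print(tri({'side':c(260,265,5,(380,95)),'top':c(90,165,6,(252,508))}))
print(tri({'side':[376*.64,443*.64],'top':c(90,165,6,(300,76))}))
E
```

```text
10.8 [0.47035783 0.25915167 0.28803936] [-1.57173961  0.00315638  0.00340367] 0.050169921593278134
[0.38483711 0.28380618 0.16225978]
[0.56269327 0.29888617 0.16281696]
```

View pics/d1.png

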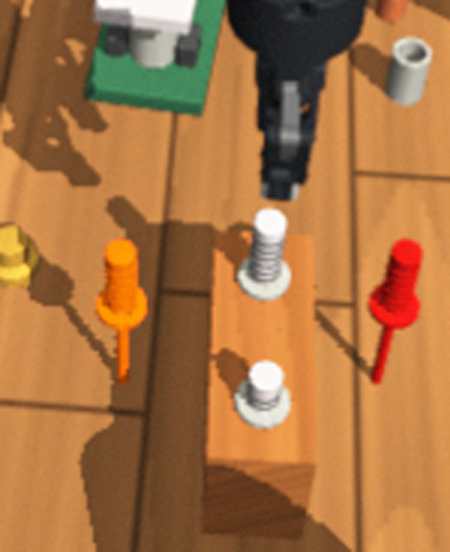

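View pics/d2.png

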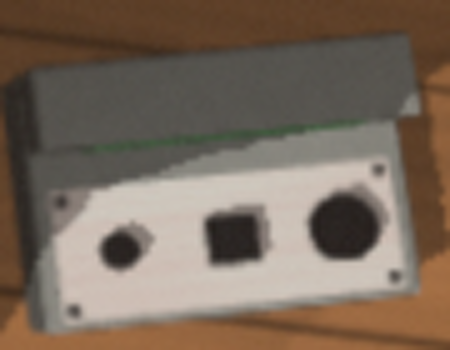

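All three keys are up again. The gripper is beside the long probe, so I'll align it and descend.

>>> apply_moves([
  [[0.1,2,0],[0,0,0],5],
  [[0,0,0],[0,0,0],5],
  [[0,0,-1.5],[0,0,0],5],
  [[0,0,-1.5],[0,0,0],5],
])

```text
t: 11.2
eef_pos: [0.4726, 0.2766, 0.259]
eef_rot: [-1.571, 0.0, -0.001]
wrist_force: [-0.2, 0.3, -0.2]
grip_width: 0.0503
```

```bash
python3 - <<'E'
from h import *
from rig import read_state
s=cams.get_image('side');t=cams.get_image('top');st=read_state();print(st['t'],st['eef_pos'],st['eef_rot'],st['grip_width'])
crop(s,(230,200,350,350),4,'pics/e1.png')
crop(t,(80,160,180,260),5,'pics/e2.png')
E
```

```text
11.3 [0.47165302 0.2762146  0.25724089] [-1.57291069e+00  4.71949782e-03 -1.15429935e-03] 0.0498674059383005
```

View pics/e1.png

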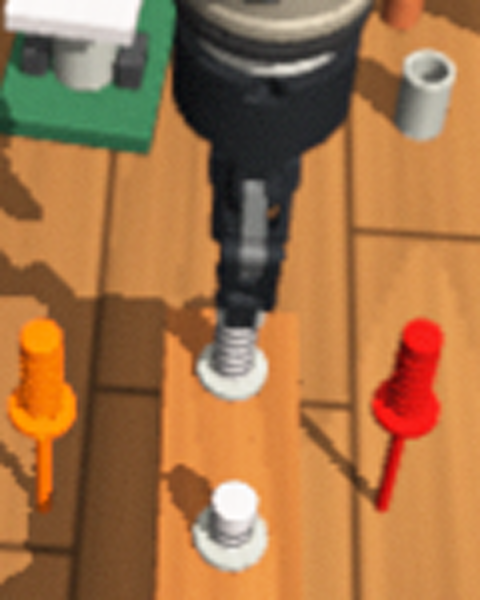

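View pics/e2.png

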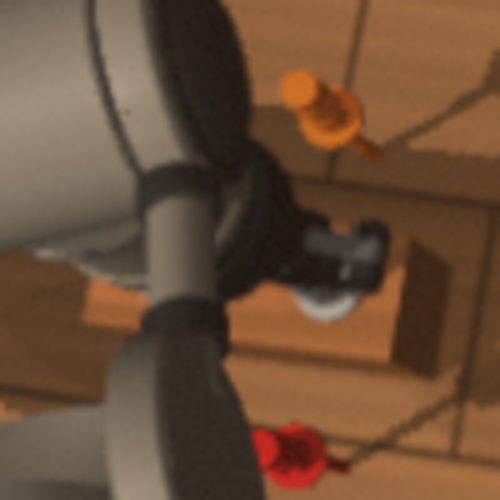

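The fingers straddle the handle in x. I'll correct y by +2.5 mm and descend.

>>> apply_moves([
  [[0,0.25,0],[0,0,0],5],
  [[0,0,0],[0,0,0],5],
  [[0,0,-1.5],[0,0,0],5],
  [[0,0,-1.5],[0,0,0],5],
  [[0,0,-1.5],[0,0,0],5],
  [[0,0,-0.7],[0,0,0],5],
  [[0,0,0],[0,0,0],5],
])

```text
t: 12.0
eef_pos: [0.4724, 0.2805, 0.2069]
eef_rot: [-1.571, 0.001, 0.0]
wrist_force: [-1.6, -0.4, -0.2]
grip_width: 0.0502
```

```bash
python3 - <<'E'
from h import *
from rig import read_state
s=cams.get_image('side');st=read_state();print(st['t'],st['eef_pos'],st['eef_rot'],st['wrist_force'])
crop(s,(230,200,350,350),4,'pics/f1.png')
E
```

```text
12.05 [0.47275035 0.280675   0.20760519] [-1.57065671e+00 -2.42696609e-04  4.44114277e-04] [0.47358718 0.24482586 0.13534131]
```

View pics/f1.png

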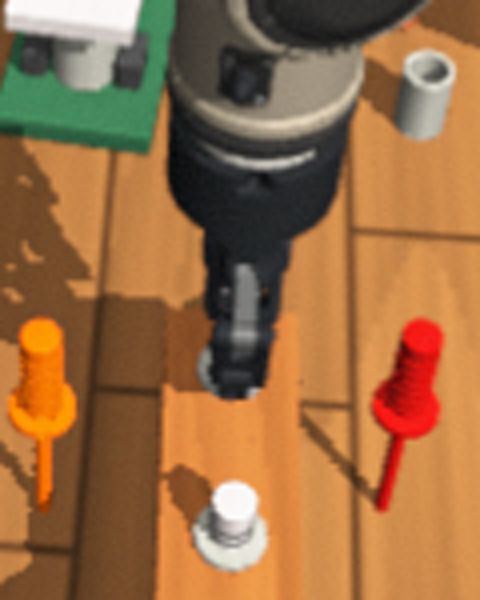

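>>> apply_moves([
  [[-0.1,-0.1,-0.3],[0,0,0],5],
  [[0,0,0],[0,0,0],5],
  [[0,0,0],[0,0,0],1],
  [[0,0,0],[0,0,0],1],
  [[0,0,0],[0,0,0],1],
  [[0,0,0],[0,0,0],1],
  [[0,0,0],[0,0,0],1],
])

```text
t: 12.75
eef_pos: [0.4717, 0.2799, 0.2047]
eef_rot: [-1.57, -0.001, 0.001]
wrist_force: [-0.6, 0.6, 4.4]
grip_width: 0.0189
```

The grip is on at 18.9 mm. I'll lift straight up, slowly at first.

>>> apply_moves([
  [[0,0,0.5],[0,0,0],1],
  [[0,0,1],[0,0,0],1],
  [[0,0,2],[0,0,0],1],
  [[0,0,2.5],[0,0,0],1],
  [[0,0,2.5],[0,0,0],1],
  [[0,0,2.5],[0,0,0],1],
  [[0,0,2.5],[0,0,0],1],
  [[0,0,1.5],[0,0,0],1],
])

```text
t: 13.55
eef_pos: [0.4717, 0.2797, 0.3569]
eef_rot: [-1.57, -0.003, 0.0]
wrist_force: [1.5, 0.9, -0.6]
grip_width: 0.0187
```

>>> apply_moves([
  [[0,0,0],[0,0,0],1],
  [[0,0,0],[0,0,0],1],
])

```text
t: 13.75
eef_pos: [0.4713, 0.2796, 0.354]
eef_rot: [-1.571, 0.0, 0.0]
wrist_force: [-0.2, -0.2, -1.2]
grip_width: 0.0183
```

```bash
python3 - <<'E'
from h import *
from rig import read_state
s=cams.get_image('side');t=cams.get_image('top');st=read_state();print(st['t'],st['eef_pos'],st['eef_rot'],st['wrist_force'],st['moment'],st['grip_width'])
crop(s,(220,130,350,330),3,'pics/g1.png')
crop(t,(60,130,200,260),4,'pics/g2.png')
E
```

```text
13.85 [0.47116263 0.27947069 0.35302709] [-1.57166003e+00  2.16917346e-03  4.02580600e-04] [-0.01887921 -0.07085553 -1.00683292] [ 0.01049504 -0.00555318 -0.00597721] 0.01836988707296395
```

View pics/g1.png

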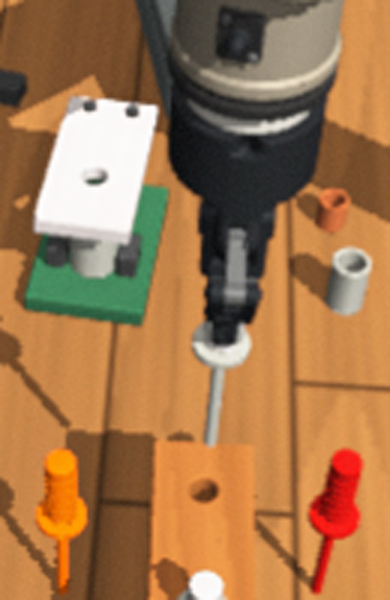

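View pics/g2.png

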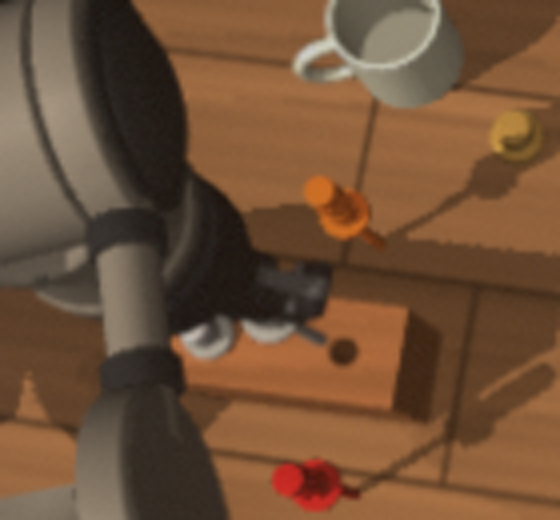

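```bash
python3 - <<'E'
from h import *
from rig import read_state
e=read_state()['eef_pos']
c=lambda l,t,s,p:[l+(p[0]+.5)/s-.5,t+(p[1]+.5)/s-.5]
P=e+np.array([[0,0,-.0947],[0,0,-.1897],[0,0,-.0887]])
print((proj('side',P)-[220,130])*3+1,'\n',(proj('top',P)-[60,130])*4+1.5)
s=cams.get_image('side');t=cams.get_image('top')
crop(s,(270,225,315,305),8,'pics/h1.png')
crop(t,(120,190,160,225),12,'pics/h2.png')
P=e+np.array([[0,0,-.0947],[0,0,-.1897],[0,0,-.0887]])
print((proj('side',P)-[270,225])*8+3.5,'\n',(proj('top',P)-[120,190])*12+5.5)
E
```

```text
[[218.6779827  350.79564399]
 [207.94971811 445.04926456]
 [219.41528475 344.29849941]] 
 [[272.27153904 314.76623477]
 [320.38550104 340.9879136 ]
 [268.87974487 312.91368247]]
[[183.97462054 176.28838397]
 [155.36591496 427.63137217]
 [185.94075933 158.9626651 ]] 
 [[ 97.81461711 225.29870432]
 [242.15650312 303.96374081]
 [ 87.63923461 219.74104741]]
```

View pics/h1.png

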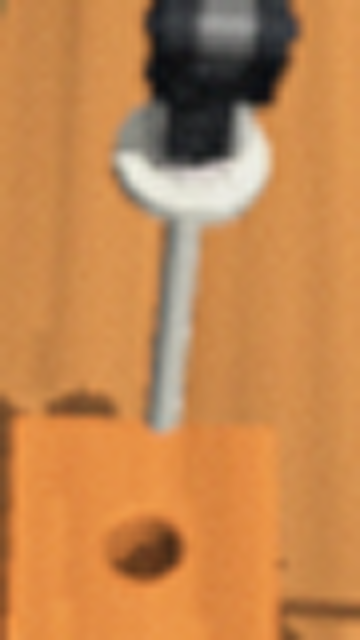

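View pics/h2.png

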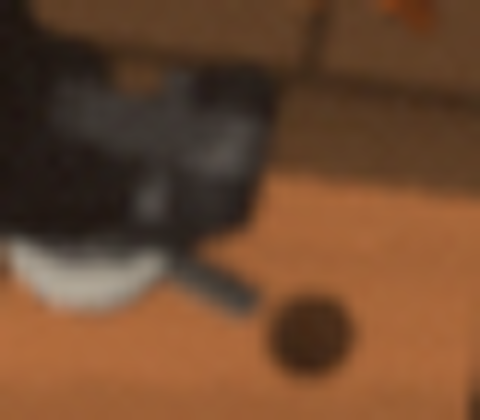

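The probe came out upright: the side-view rod runs from (183,215) to (163,428), parallel to its predicted axis. Next I'll move above the guide hole.

>>> apply_moves([
  [[1,-3,0],[0,0,0],1],
  [[1.4,-4,0],[0,0,0],1],
  [[1.4,-4,0],[0,0,0],1],
  [[1.4,-4,0],[0,0,0],1],
  [[1.4,-4,0],[0,0,0],1],
  [[1.3,-4,0],[0,0,0],1],
  [[1,-3,0],[0,0,0],1],
  [[0.5,-2,0],[0,0,0],1],
])

```text
t: 14.75
eef_pos: [0.566, -0.0028, 0.3532]
eef_rot: [-1.571, 0.001, -0.002]
wrist_force: [-0.7, -0.1, -1.1]
grip_width: 0.0189
```

>>> apply_moves([
  [[0,0,0],[0,0,0],1],
  [[0,0,0],[0,0,0],1],
  [[0,0,0],[0,0,0],1],
])

```text
t: 15.05
eef_pos: [0.5653, 0.0007, 0.3539]
eef_rot: [-1.57, 0.001, 0.001]
wrist_force: [-0.6, 0.8, -0.6]
grip_width: 0.0185
```

Lower so that the tip sits about 10 mm above the plate, then compare.

>>> apply_moves([
  [[0,0,-1],[0,0,0],1],
  [[0,0,-1],[0,0,0],1],
  [[0,0,-1],[0,0,0],1],
  [[0,0,0],[0,0,0],1],
  [[0,0,0],[0,0,0],1],
])

```text
t: 15.55
eef_pos: [0.5655, -0.0001, 0.3238]
eef_rot: [-1.571, 0.001, 0.001]
wrist_force: [0.6, 0.4, -2.0]
grip_width: 0.0185
```

```bash
python3 - <<'E'
from h import *
from rig import read_state
s=cams.get_image('side');t=cams.get_image('top');st=read_state();e=st['eef_pos'];print(st['t'],e,st['eef_rot'])
crop(s,(225,125,295,200),8,'pics/i1.png')
crop(t,(225,165,300,230),8,'pics/i2.png')
P=e+np.array([[0,0,-.0947],[0,0,-.1897]])
P=np.r_[P,[[.566,.001,.12]]]
print((proj('side',P)-[225,125])*8+3.5,'\n',(proj('top',P)-[225,165])*8+3.5)
E
```

```text
15.65 [ 5.65738082e-01 -3.27004856e-04  3.24544054e-01] [-1.57081829e+00 -6.94090596e-04  4.96306530e-04]
[[213.91591817 226.36674319]
 [211.78156284 474.42875837]
 [210.23275793 513.49464508]] 
 [[276.50814924 177.0038521 ]
 [268.48244179 244.34277469]
 [263.37389166 252.35519083]]
```

View pics/i1.png

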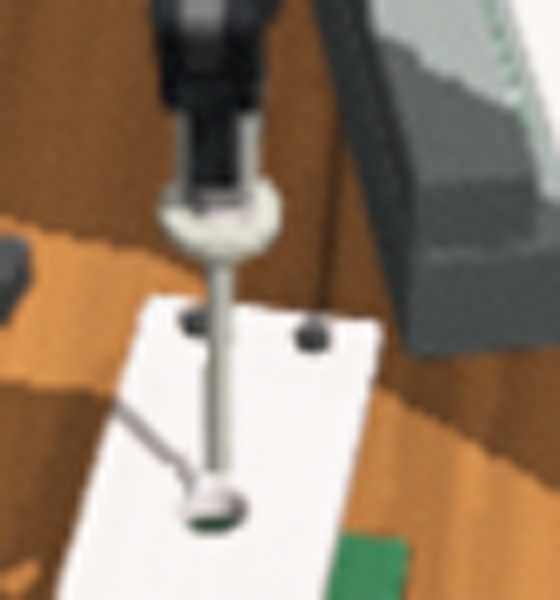

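View pics/i2.png

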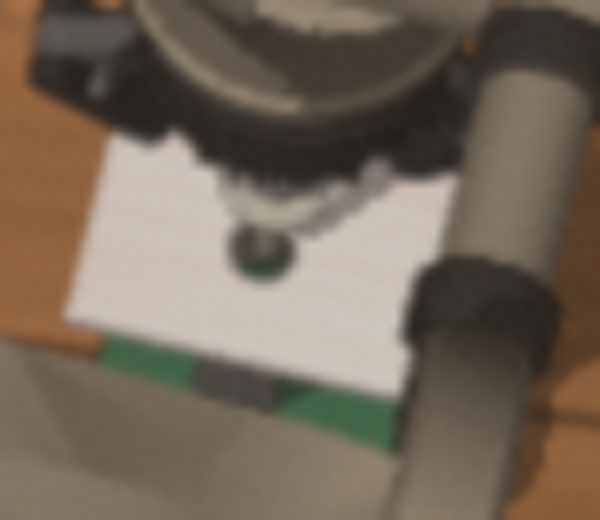

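Tip and hole agree to about 1 mm. The side crop puts the hole at (214,508) with the rod at x≈216. The top crop puts the hole at (262,252) with the rod at (264,241), just above it. I'll lower slowly.

>>> apply_moves([
  [[0,0.05,-0.7],[0,0,0],1],
  [[0,0,-0.7],[0,0,0],1],
  [[0,0,-0.6],[0,0,0],1],
  [[0,0,-0.5],[0,0,0],1],
  [[0,0,0],[0,0,0],1],
  [[0,0,0],[0,0,0],1],
])

```text
t: 16.25
eef_pos: [0.5656, 0.0002, 0.2992]
eef_rot: [-1.571, 0.0, 0.0]
wrist_force: [0.4, 0.3, -0.6]
grip_width: 0.0186
```

```bash
python3 - <<'E'
from h import *
from rig import read_state
s=cams.get_image('side');t=cams.get_image('top');st=read_state();e=st['eef_pos'];print(st['t'],e,st['eef_rot'],st['wrist_force'])
crop(s,(225,125,295,200),8,'pics/j1.png')
crop(t,(240,180,275,210),16,'pics/j2.png')
P=e+np.array([[0,0,-.0947],[0,0,-.1897]])
P=np.r_[P,[[.566,.001,.12]],[[e[0],e[1],.12]]]
print((proj('side',P)-[225,125])*8+3.5,'\n',(proj('top',P)-[240,180])*16+7.5)
E
```

```text
16.35 [5.65692841e-01 1.63924999e-04 2.99505201e-01] [-1.57079651e+00 -5.70559378e-04  5.01137520e-04] [ 0.41995565 -0.19320793 -0.95547007]
[[213.34649486 296.00779147]
 [211.2789102  535.94161851]
 [210.23275793 513.49464508]
 [211.48887661 511.6027414 ]] 
 [[305.60496929 152.58028026]
 [290.69720715 280.3086787 ]
 [287.24778331 265.21038165]
 [292.16121659 267.76981325]]
```

View pics/j1.png

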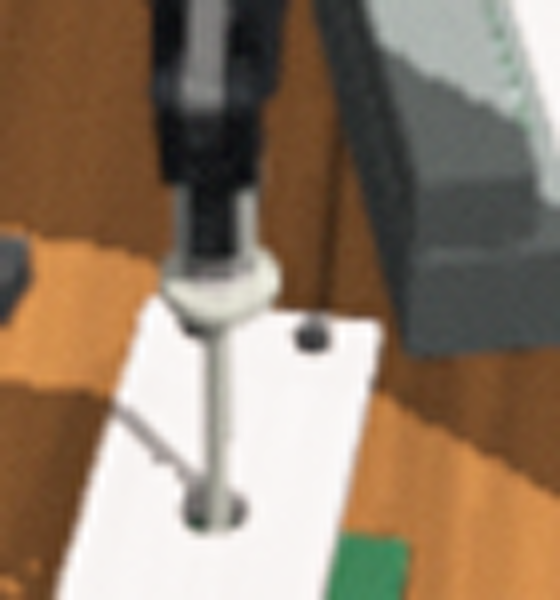

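View pics/j2.png

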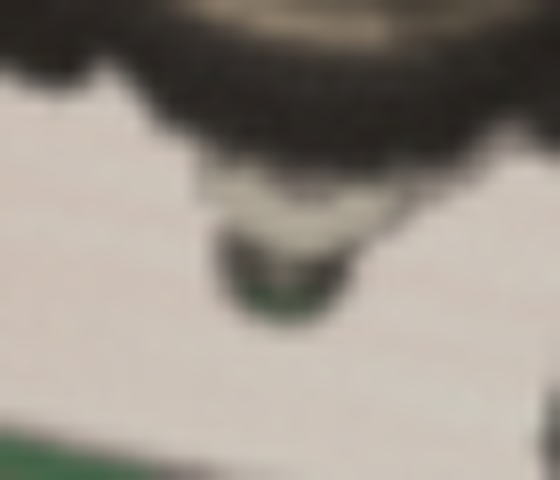

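The rod is in the hole. In the side crop the rod is at x=217 and the hole centre at 214, so I'll shift x by +0.7 mm and continue down.

>>> apply_moves([
  [[0.07,0.03,-0.4],[0,0,0],1],
  [[0,0,-0.7],[0,0,0],1],
  [[0,0,-0.7],[0,0,0],1],
  [[0,0,-0.7],[0,0,0],1],
  [[0,0,0],[0,0,0],1],
])

```text
t: 16.85
eef_pos: [0.5657, 0.0006, 0.2727]
eef_rot: [-1.57, 0.003, 0.0]
wrist_force: [-0.0, -0.8, -1.2]
grip_width: 0.0189
```

>>> apply_moves([
  [[0,0,-0.6],[0,0,0],1],
  [[0,0,-0.6],[0,0,0],1],
  [[0,0,-0.6],[0,0,0],1],
  [[0,0,-0.5],[0,0,0],1],
  [[0,0,-0.2],[0,0,0],1],
  [[0,0,0],[0,0,0],1],
  [[0,0,0],[0,0,0],1],
])

```text
t: 17.55
eef_pos: [0.5664, 0.0005, 0.2494]
eef_rot: [-1.571, -0.0, 0.0]
wrist_force: [0.2, 0.4, -0.5]
grip_width: 0.0184
```

```bash
python3 - <<'E'
from h import *
from rig import read_state
s=cams.get_image('side');t=cams.get_image('top');st=read_state();e=st['eef_pos'];print(st['t'],e,st['eef_rot'],st['wrist_force'])
crop(s,(225,135,295,210),8,'pics/k1.png')
crop(t,(240,180,275,210),16,'pics/k2.png')
P=e+np.array([[0,0,-.0947],[0,0,-.1897]])
P=np.r_[P,[[.566,.001,.12]],[[e[0],e[1],.12]]]
print((proj('side',P)-[225,135])*8+3.5,'\n',(proj('top',P)-[240,180])*16+7.5)
E
```

```text
17.65 [5.66394343e-01 4.57509363e-04 2.49512504e-01] [-1.57079113e+00 -6.19687244e-04  4.38501651e-04] [ 0.73604733  1.082852   -2.1250993 ]
[[209.74336796 346.56025703]
 [207.95073505 571.35409698]
 [210.23275793 433.49464508]
 [209.06129797 432.14524572]] 
 [[296.11201129 218.29836762]
 [282.76215712 334.04113741]
 [287.24778331 265.21038165]
 [290.92519935 263.27803144]]
```

View pics/k1.png

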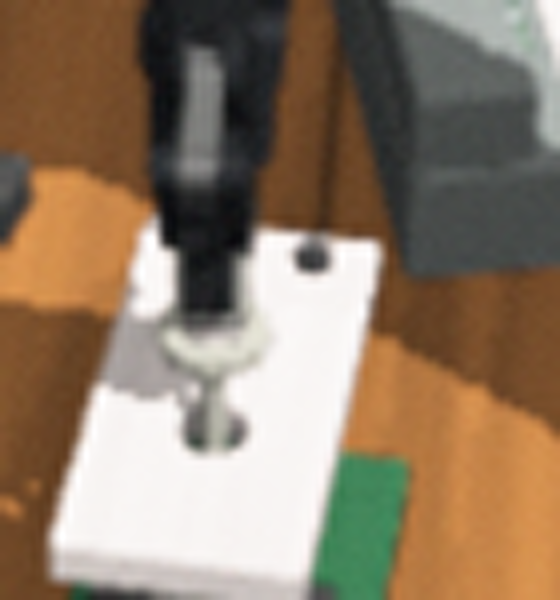

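View pics/k2.png

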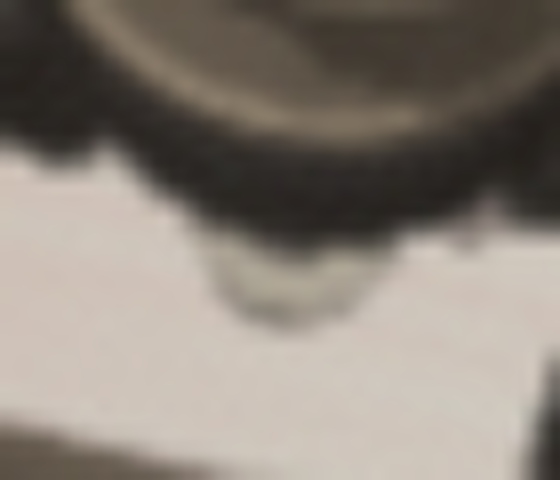

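>>> apply_moves([
  [[0,0,0],[0,0,0],1],
  [[0,0,0],[0,0,0],1],
  [[0,0,0],[0,0,0],1],
  [[0,0,0],[0,0,0],1],
  [[0,0,0],[0,0,0],1],
])

```text
t: 18.15
eef_pos: [0.5662, 0.0005, 0.2492]
eef_rot: [-1.571, -0.0, 0.0]
wrist_force: [-0.9, -0.2, -1.9]
grip_width: 0.0186
```

```bash
python3 - <<'E'
from h import *
from rig import read_state
F=[]
for i in range(8):
    s=cams.get_image('side');st=read_state();F.append(np.r_[st['wrist_force'],st['eef_pos']])
print(np.mean(F,0).round(4)); print(st['t'],st['joint_velocities'].round(4))
cv2.imwrite('pics/l1.png',cv2.resize(s[:,:,::-1],(800,600)))
E
```

```text
[ 1.874e-01 -6.880e-02 -9.802e-01  5.663e-01  5.000e-04  2.492e-01]
18.55 [-0.0021  0.0012  0.0014 -0.0008 -0.002  -0.0008]
```

View pics/l1.png

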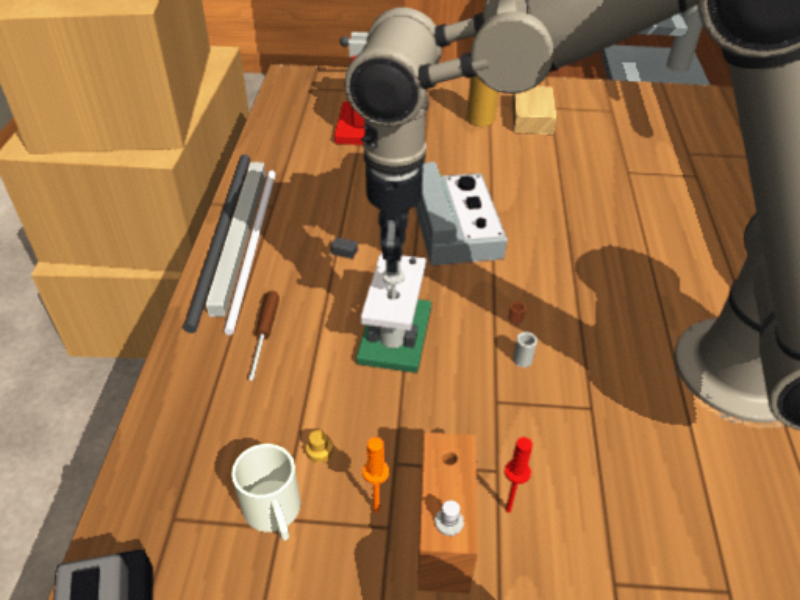

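Every bystander is where it started and the short probe is still at (450,517). The probe hangs centred in the hole at (393,293), with no force beyond its own weight.

```bash
python3 -c "
from rig import workorder
print(workorder.hand_in())"
```

```text
the job is handed in; nothing more can be done
None
```

The job is done and handed in at about 18.6 s. I pressed the square, large round and small round keys in that order. Then I took the long probe from the stand and lowered it upright through the guide hole.

**Keys:** Each key was pushed until it bottomed, at a TCP height of about 0.1305 m with 9–14 N at the wrist. All three were up again in the pictures afterwards.

**Probe position:** It is held upright with the tip at a height of about 0.0595 m, roughly 20 mm inside the tube. That depth comes from the TCP height and where I gripped the probe. The tip itself was hidden, so I could not see it.

**Centring and stillness:** In the side view the rod sits within about 1 mm of the hole centre. The averaged sideways force is about 0.2 N, and the vertical force of −1.0 N is just the probe's weight, so nothing is touching. The arm is still.

**Other things:** The short probe and the other bench items look unmoved in the last side picture.

**Disagreement:** The two cameras differed by 2–3 mm on absolute positions. I settled this by comparing the rod directly with the hole, which led to a 0.7 mm shift in x and 0.3 mm in y on the way down. In the last top view the gripper and collar hid the hole, so the final centring rests on the side view and that comparison.

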